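Blank cell in the finish-colour meter

ROBOT

A 6-joint arm with a two-finger parallel gripper is mounted at the origin on the work surface. World frame = base frame: x ahead of the robot, y to its left, z up, the work surface at z = 0. Lengths are in m, angles in rad, forces in N, time in s.
With the tool pointing down it reaches from about 0.4 to 0.825 m from the base axis. Payload 7 kg.
Tool frame: the origin (TCP) lies between the finger pads; the fingertips stand 8 mm ahead of it and the grasp point (between the pads) lies 11 mm behind it (arm.finger_overhang is the distance from the TCP to the fingertips, in m); z points along the fingers, y is the line along which they close (so a half turn about z gives the same grasp; the last joint's range is limited). The gripper opens to 88 mm and grips with 3 to 60 N. Pads are 19 mm wide; open, the fingers measure 130 mm over their backs; the gripper's body (78 mm by 193 mm) begins 47 mm behind the grasp point.
Start: joints at [-0.972, 0.359, 0.012, 0, -1.224, -0.288], TCP at [0.206, -0.643, 0.235] pointing down, gripper open.
Joint ranges: [-3.07, 3.07], [-1.43, 2.12], [-1.02, 1.25], [-3.03, 1.67], [-3.05, -0], [-3.03, 3.03]. Speed limits (rad/s): [2.39, 2.39, 3.01, 3.14, 3.14, 3.14].

INTERFACE

Orientations are given as [roll, pitch, yaw] about the fixed x, y, z axes, in that order (R = Rz(yaw) Ry(pitch) Rx(roll)).
In Python, from station import arm gives the robot as it stands.
- The arm moves only by the tool move_arm, never from a script. Its argument "rows" is text: rows parted by semicolons, each of 7 numbers parted by spaces: the turn, a rotation vector about the tool's x, y, z in degrees, then the shift along the tool's x, y, z in m, then the finger opening in m, from 0 to 0.0876. A call has 1 to 8 rows; each row shifts and turns the commanded pose from where the row before left it, along the tool's axes as they then stand; what a row does not reach is not made up. A row lasts 1/8 s, in which the tool goes at most 62.5 mm and 10.7 degrees, less where a joint would pass 70% of its speed; a pose out of reach is approached as far as the arm can. A call is refused whole if a number of a shift passes 0.0625 or a number of a turn 10.7, either way. A call with a gripper value outside its range is refused whole. The fingers move at their own pace and stop on an object; "squeeze" is the grip in N (left out, the last holds). Time passes only in rows, so rows that do not move let the fingers close. It gives the time, the measured TCP pose, the force, the opening and the grip force at its end, in the units of the state.
- arm.get_state(): the state, without advancing time (a new reading comes with each control period).
- arm.grab_frame(name): name is "scene" or "top"; returns (picture, depth): 400x640x3 uint8, blue, green, red; 400x640 float32, m along the optical axis (not along the pixel's ray), 0 where there is no reading.
- arm.camera_model(name): a dict with "mtx" (3x3 intrinsics, pixels), "camera_from_world" (4x4, takes a point from world to camera coordinates). Camera axes: x right, y down, z forward; pixel columns grow to the right and rows downward; lengths in m; the calibration is good to about 2 mm. A picture is of the moment at which its call begins. camera_model takes no time and is no camera call.
- arm.job_done(): hands the job in; it is judged then, once.
The state is a dict: "t": time; "q": joint angles; "qd": joint speeds; "joint_efforts": joint torques, N m; "eef_pos": TCP position; "ee_rot": TCP orientation; "force": force on the tool from outside, world axes, zero at the start; "moment": the same for the moment, N m; "width": finger opening in m; "gripper_force": force on a finger pad.
Only numpy, scipy, OpenCV 4.12 (cv2) and the standard library are available. Lean on these libraries where they do the work, as an engineer would, in place of code of your own. Each camera call takes 0.05 s, during which the arm holds its last target. There are 200 camera calls.

TASK

Zero the finish-colour meter with the empty glass cell: while the cell stands in its wooden rack, first screw its winged cap tight (clockwise). Then grip the cell by its two frosted faces only, fingers never touching the clear windows, and hold it upright in the light path, midway between lamp and receiver, the middle of its windows on the beam and one window squarely facing each. Finish still holding it there, touching nothing else with it, and leave the other things on the bench where they are.

Things in the scene. Friction and masses are not known exactly. Their poses are not given: they have to be found in the camera images.
- cell_mid (a point): Centre of the glass cell's body (half-way up), an upright hollow block 36 mm along its x, 26 mm along its y, 64 mm tall, 80 to 135 g; z is up. The flat shoulder is 32 mm above this point and the cap rises 17.5 mm more. In the rack, the rack's top is 18 mm below this point: 50 mm of the body stands free.
- cell_frosted: The cell's two frosted (whitish, opaque) plates, the only faces to grip: the wide ones, 36 mm by 64 mm, at the cell's +y and -y, 26 mm apart outside. Origin at the centre of the cell's underside, 32 mm below cell_mid, same axes.
- cell_windows: The cell's two clear glass windows, not to be touched with the fingers: the narrow sides at the cell's +x and -x, 18 mm wide, 56 mm tall, set 1 mm back between the ends of the frosted plates. Origin at the centre of the cell's underside, same axes.
- cap_wing (a point): Centre of the wing (grip bar) of the black screw cap, on the screw's upright axis, 43 mm above cell_mid: 22 mm long along its x, 10 mm thick along its y, 12 mm tall. Below it a 24 mm disc, 4 mm thick, then the cell's shoulder 11 mm below this point. Take the wing with the fingertips, no deeper than 5 mm below this point.
- screw_cap (a joint): Turn of the cap from tight, rad: 0 = against its stop, the wing then along the cell's x, parallel to the frosted faces; it starts 0.6 to 1.1 loose. Turning clockwise seen from above brings it to 0. The cap is captive: it turns in place without rising, with about 0.02 N m of friction, and stays where it is left.
- rack: Fixed dark wooden rack, 160 mm (x) by 62 mm (y), 20 mm tall, origin at the centre of its underside. Two wells, 39 mm (x) by 29 mm (y), 14 mm deep, centred 45 mm either side of the middle along x: the cell stands in one, the vial in the other. The cell's x lies along the rack's x; 1.5 mm of play on each side, so it cannot turn.
- beam_mid (a point): Middle of the light path, the point on the beam midway between the lenses of lamp and receiver, 115 mm above the bench. The beam runs level along this point's x, 120 mm from lens to lens. Lamp post at -x (60 mm wide along y), receiver post at +x (42 mm wide), tops at most 32 mm above the beam.
- meter: The fixed colour meter: steel base 225 mm (x) by 100 mm (y), 15 mm thick, with two grey posts 45 mm thick, the wider the lamp, the narrower the receiver; origin at the centre of its underside, x along the beam.
- vial: Bystander: round amber glass vial with a round black cap, 25 mm in diameter, 75 mm tall, in the rack's other well; origin at its underside.
- tape_measure: Bystander: grey tape measure, 62 x 40 x 55 mm, origin at its underside.
- sanding_block: Bystander: cork sanding block, 110 x 65 x 32 mm, origin at its underside.
- bench_plane: Bystander: steel hand plane with wooden grips, 200 x 56 mm, 105 mm tall, origin at its underside.
- glue_bottle: Bystander: white glue bottle, 60 mm in diameter, 170 mm tall, origin at its underside.
- screwdriver: Bystander: wooden-handled screwdriver lying on the bench.
- mug: Bystander: white mug, 80 mm in diameter, 95 mm tall, origin at its underside.
- varnish_can: Bystander: steel can, 100 mm in diameter, 120 mm tall, origin at its underside.

How it is judged:
On the way, in this order (a step that is already met when the one before it is completed fails the run):
1. the cap is screwed tight while the cell stands in the rack (value of joint screw_cap below 0.1 rad and z of cell_mid in the frame of rack below 0.046 m), for 0.2 s.
2. the cell is lifted clear of the rack, gripped by its frosted faces (z of cell_mid in the frame of rack above 0.065 m and contact force between the fingers and cell_frosted above 1 N), for 0.2 s.
At the end, for the whole second after the job is handed in: The fingers hold the cell by its frosted faces, still and upright (0.12 rad), its centre within 6 mm of the beam sideways, 8 mm in height, 20 mm of the middle along it, windows square to the beam within 0.15 rad, cap tight (under 0.12 rad), cell touching no part of the meter (contact force between the fingers and cell_frosted above 1 N and x of cell_mid in the frame of beam_mid between -0.02 and 0.02 m and y of cell_mid in the frame of beam_mid between -0.006 and 0.006 m and z of cell_mid in the frame of beam_mid between -0.008 and 0.008 m and angle between the x axis of cell_mid and the x axis of beam_mid, either way round below 0.15 rad and angle between cell_mid's own z axis and vertical below 0.12 rad and value of joint screw_cap below 0.12 rad and linear speed of cell_frosted below 0.02 m/s and contact force between each of cell_frosted, cell_windows and meter below 0.2 N); the arm keeps its last pose, push and grip.
It fails at once if a finger touches a clear window (contact force between the fingers and cell_windows above 0.5 N).
It fails at once if another thing on the bench is pushed away or knocked over (30 mm) (distance of any of vial, tape_measure, sanding_block, bench_plane, glue_bottle, screwdriver, mug, varnish_can from where it was at the start of the episode above 0.03 m).
It fails at once if another standing thing is tipped (angle between any of vial, tape_measure, sanding_block, bench_plane, glue_bottle, mug, varnish_can's own z axis and vertical above 0.6 rad).
It also fails if it takes over 58 s, if anything falls off the work surface, if the arm or the gripper's body presses on something with over 40 N, if the wrist force passes 120 N, or if a joint passes its speed limit or range.

## Working session

There is one attempt and no reset: what is moved stays moved. The work goes in short steps, Python scripts to look and compute and a tool call to move; the robot and the scene stay as the last step left them, time stands still between calls to the robot, and variables do not carry over. Pictures are saved under pics/ and viewed, at most 10 in all, crops included, and the job is handed in when it is done.

Besides the shell and the picture viewer there is one more tool, called after ">>>" in YAML: its name, and indented under it one key for each argument. move_arm: Moves the arm, as the interface text tells. Its arguments: {"type":"object","properties":{"rows":{"type":"string"},"squeeze":{"type":"number"}},"required":["rows"]}

```bash
mkdir -p pics; python3 - <<'E'
from station import arm
import cv2,numpy as np
for n in("scene","top"):
    p,d=arm.grab_frame(n); cv2.imwrite(f"pics/{n}0.png",p); np.save(f"{n}0.npy",d)
    m=arm.camera_model(n); print(n,np.round(m["mtx"],1).tolist(),np.round(m["camera_from_world"],3).tolist())
s=arm.get_state(); print(s)
E
```

```text
scene [[469.0, 0.0, 320.5], [0.0, 469.0, 200.9], [0.0, 0.0, 1.0]] [[0.883, 0.469, -0.005, -0.505], [0.351, -0.669, -0.655, -0.131], [-0.311, 0.577, -0.755, 1.665], [0.0, 0.0, 0.0, 1.0]]
top [[505.5, 0.0, 325.6], [0.0, 505.5, 207.6], [0.0, 0.0, 1.0]] [[-0.002, -1.0, -0.003, -0.004], [-0.983, 0.003, -0.183, 0.587], [0.183, 0.002, -0.983, 1.611], [0.0, 0.0, 0.0, 1.0]]
{'t': 0.1, 'q': array([-9.71821303e-01,  3.59344075e-01,  1.11159859e-02, -2.54272217e-04,
       -1.22412591e+00, -2.88098436e-01]), 'qd': array([ 0.00033895, -0.00131737,  0.00181148,  0.00233752, -0.00038948,
       -0.00068962]), 'joint_efforts': array([-8.82161476e-04, -5.84164131e+01,  2.93751687e+01,  7.01550320e+00,
        1.01953375e-02, -4.88337776e-05]), 'eef_pos': array([ 0.20629235, -0.64223776,  0.23369251]), 'ee_rot': array([ 3.14003126e+00, -2.13424456e-04, -2.83080248e+00]), 'force': array([0.42009405, 0.0457178 , 0.54052501]), 'moment': array([ 0.03815266, -0.07322102, -0.01955644]), 'gripper_force': 0.0, 'width': 0.08769363223558843}
```

View pics/top0.png

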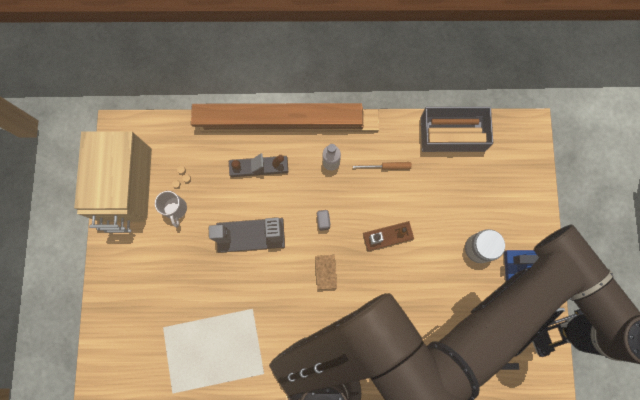

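View pics/scene0.png

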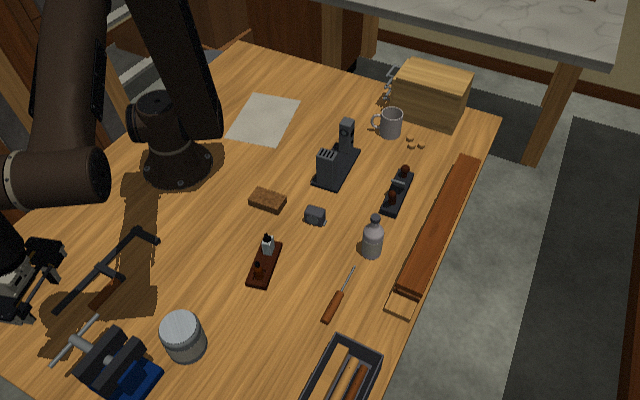

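```bash
cat > h.py <<'E'
import numpy as np,cv2
from station import arm
def ray(n,u,v,z):
    m=arm.camera_model(n);T=m["camera_from_world"];R=T[:3,:3]
    c=-R.T@T[:3,3];d=R.T@np.linalg.solve(m["mtx"],[u,v,1.]);return c+d*(z-c[2])/d[2]
def cloud(n,d):
    m=arm.camera_model(n);T=m["camera_from_world"];v,u=np.mgrid[:d.shape[0],:d.shape[1]]
    K=m["mtx"];P=np.stack([(u-K[0,2])/K[0,0]*d,(v-K[1,2])/K[1,1]*d,d],-1)
    return (P-T[:3,3])@T[:3,:3]
def proj(n,p):
    m=arm.camera_model(n);T=m["camera_from_world"];q=m["mtx"]@(T[:3,:3]@p+T[:3,3]);return q[:2]/q[2]
E
python3 - <<'E'
from h import *
t=cv2.imread("pics/top0.png");s=cv2.imread("pics/scene0.png")
a=cv2.resize(t[215:260,355:420],None,fx=6,fy=6,interpolation=cv2.INTER_CUBIC)
b=cv2.resize(s[225:295,235:295],None,fx=6,fy=6,interpolation=cv2.INTER_CUBIC)
c=cv2.resize(t[210:260,200:290],None,fx=4,fy=4,interpolation=cv2.INTER_CUBIC)
o=np.zeros((560,760,3),np.uint8);o[:270,:390]=a;o[:420,395:755]=b;o[300:500,:360]=c
cv2.imwrite("pics/crop.png",o)
for n in("top","scene"):
    P=cloud(n,np.load(n+"0.npy"))
    np.save(n+"P.npy",P)
P=np.load("topP.npy")
for (u,v) in[(388,236),(377,237),(378,240),(402,233),(216,232),(272,228),(250,240),(350,340)]: print(u,v,np.round(P[v,u],3))
E
```

```text
388 236 [ 0.496 -0.213  0.025]
377 237 [ 0.485 -0.17   0.082]
378 240 [ 0.476 -0.174  0.076]
402 233 [ 0.5   -0.253  0.064]
216 232 [0.493 0.331 0.151]
272 228 [0.505 0.159 0.15 ]
250 240 [0.484 0.246 0.018]
350 340 [ 0.218 -0.049  0.798]
```

View pics/crop.png

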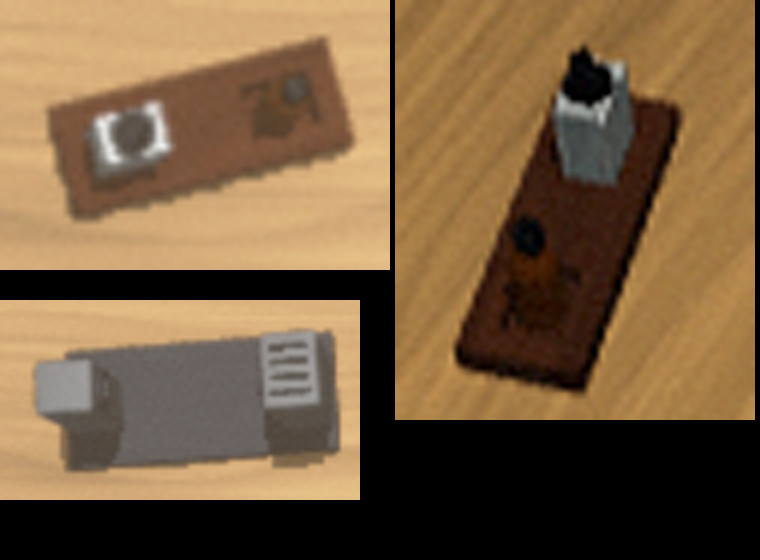

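```bash
python3 - <<'E'
from h import *
def rect(pts,l):
    (c,s,a)=cv2.minAreaRect(np.float32(pts)*1000); b=cv2.boxPoints((c,s,a)); e=[b[1]-b[0],b[2]-b[1]]; e=max(e,key=np.linalg.norm)
    an=np.degrees(np.arctan2(e[1],e[0]))%180
    print(l,"c",np.round(c,1),"size",np.round(s,1),"long axis deg",round(an,2),len(pts)); return c,an
for n in("top","scene"):
    P=np.load(n+"P.npy");x,y,z=P[...,0],P[...,1],P[...,2]; im=cv2.imread(f"pics/{n}0.png").astype(int)
    reg=(x>.38)&(x<.6)&(y>.1)&(y<.4)
    print(n,"bench z",np.median(z[(x>.4)&(x<.6)&(y>-.08)&(y<-.05)]))
    lo=reg&(z>.009)&(z<.03); rect(P[lo][:,:2],"base")
    for l,r in(("lampTop",(y<.24)),("recTop",(y>.24))):
        k=reg&(z>.135)&(z<.16)&r; rect(P[k][:,:2],l); print(np.median(z[k]))
    # rack and cell
    reg=(x>.4)&(x<.6)&(y>-.32)&(y<-.1)
    k=reg&(z>.012)&(z<.03); rect(P[k][:,:2],"rack")
    b,g,r=im[...,0],im[...,1],im[...,2]
    u=(np.abs(r-b)<35)&reg&(z>.055)
    rect(P[u&(g>150)][:,:2],"white"); 
    bl=reg&(g<70)&(z>.055)&(y>-.21); print(bl.sum()); 
    w=reg&(z>.078)&(y>-.21);rect(P[w][:,:2],"wing z>.078"); print(np.round(np.c_[P[w],im[w]][:40],3).tolist() if n=="top" else "")
E
```

```text
top bench z 4.511772064399574e-05
base c [487.9 251.9] size [291.8 208.1] long axis deg 86.95 1338
lampTop c [509.9 160.3] size [61.6 44.5] long axis deg 2.45 280
0.1445669870515634
recTop c [497.  333.7] size [42.3 43.7] long axis deg 93.54 198
0.144780045522916
rack c [ 516.3 -201.6] size [117.5 254.1] long axis deg 110.14 680
white c [ 488.4 -169.9] size [25.7 36. ] long axis deg 102.24 38
0
wing z>.078 c [ 484.3 -167.7] size [15.7 26.3] long axis deg 134.81 27
[[0.497, -0.173, 0.088, 114.0, 119.0, 129.0], [0.495, -0.167, 0.084, 79.0, 88.0, 98.0], [0.494, -0.17, 0.088, 77.0, 86.0, 96.0], [0.494, -0.173, 0.088, 87.0, 93.0, 104.0], [0.494, -0.176, 0.091, 116.0, 124.0, 128.0], [0.492, -0.167, 0.08, 70.0, 80.0, 92.0], [0.491, -0.17, 0.087, 74.0, 83.0, 94.0], [0.492, -0.174, 0.081, 76.0, 85.0, 96.0], [0.491, -0.176, 0.085, 80.0, 88.0, 97.0], [0.487, -0.166, 0.093, 78.0, 86.0, 97.0], [0.487, -0.169, 0.091, 76.0, 82.0, 96.0], [0.488, -0.173, 0.087, 73.0, 82.0, 93.0], [0.489, -0.177, 0.08, 66.0, 75.0, 86.0], [0.486, -0.161, 0.078, 80.0, 89.0, 98.0], [0.485, -0.163, 0.088, 73.0, 82.0, 92.0
[... 278 characters left out ...]
 73.0, 80.0, 91.0], [0.482, -0.17, 0.084, 70.0, 79.0, 90.0], [0.479, -0.154, 0.08, 188.0, 193.0, 195.0], [0.478, -0.163, 0.089, 72.0, 83.0, 92.0], [0.478, -0.167, 0.085, 72.0, 81.0, 90.0], [0.479, -0.173, 0.085, 74.0, 82.0, 93.0]]
scene bench z -0.0009709577746030326
base c [504.5 243.5] size [100.5 227.3] long axis deg 94.49 713
lampTop c [511.3 156.3] size [60.8 48.8] long axis deg 1.16 216
0.14383708985185492
recTop c [498.3 330. ] size [42.8 56.9] long axis deg 95.14 128
0.14235143011982876
rack c [ 498.8 -215.7] size [ 64.7 163.5] long axis deg 103.77 762
white c [ 494.8 -176.4] size [34.3 21.2] long axis deg 62.4 12
61
wing z>.078 c [ 487.1 -173.2] size [11. 24.] long axis deg 140.3 32
```

```bash
python3 - <<'E'
from h import *
im=cv2.imread("pics/top0.png")
h=cv2.cvtColor(im,cv2.COLOR_BGR2HSV)
sub=np.zeros(h.shape[:2],bool);sub[215:260,355:420]=1
k=(sub&(h[...,2]<140)).astype(np.uint8)
cn=max(cv2.findContours(k,0,2)[0],key=cv2.contourArea)
pts=np.float32([ray("top",*p[0],.02)[:2]*1000 for p in cn]);print("rack",cv2.minAreaRect(pts))
w=(sub&(h[...,2]>150)&(h[...,1]<60)); v,u=np.nonzero(w)
# disc hole filled shoulder
pts=np.float32([ray("top",a,b,.07)[:2]*1000 for a,b in zip(u,v)]);print("shoulder",cv2.minAreaRect(pts),len(pts))
g=im[...,1].astype(int); print(g[230:246,366:390])
s=cv2.imread("pics/scene0.png")[...,1].astype(int); print(s[230:256,258:278])
for n,p in(("top",(.488,-.171,.081)),("scene",(.488,-.171,.0875)),("scene",(.488,-.171,.07))):print(n,proj(n,np.array(p)))
E
```

```text
rack ((494.7454833984375, -212.550048828125), (64.59526062011719, 161.18511962890625), 13.956228256225586)
shoulder ((487.6468811035156, -170.4521484375), (26.666955947875977, 36.16358947753906), 12.93590259552002) 45
[[167 164 161 165 158 140 129 110 101 100  94  87  83  84  84  84  84  82
   84  87  85  84  82  82]
 [163 135 127 110 100  93  92  85  85  86  86  82  84  93 103 101  86  87
   85  87  84  83  85  83]
 [107  96  91  87  85  85  86  86  82  82  90  90 101 154 187 159 100  87
   85  83  82  84  81  86]
 [ 85  85  86  79  84  91 101 114 101  90 109 111 119 179 217 174 108  86
   81  87  83  81  87  83]
 [ 86  86  86  89  99 153 172 209 158 102  88  86  93 124 165 193 118  85
   80  87  82  83  82  84]
 [ 87  84  85  86 120 214 221 167 113  88  80  83  85  88 133 217 138  91
   84  82  84  85  84  83]
 [ 87  83  86  85 116 184 223 143  93  79  86  82  82  75 119 222 171 100
   87  82  82  83  77  81]
 [ 85  85  85  97 112 164 224 145  89  82  84  84  74  83 118 220 175 106
   83  84  80  83  81  81]
 [ 84  85  86  81 104 141 219 166  98  84  80  79  70  83 134 221 185 116

[... 2345 characters left out ...]
 29]
 [ 55  22  22   2  84  84  74  75  77  82  85  83  85  72  76  73  33  35
   31  25]
 [ 38  22  26   7  52  90  72  73  81  78  85  75  83  73  78  43  30  35
   28  33]
 [ 24  28  28   7  34  94  73  74  78  85  78  79  86  74  79  35  25  28
   27  25]
 [ 26  21  26  22  30  86  72  78  83  81  82  71  92  75  67  35  31  30
   25  35]
 [ 28  32  23  28  18  86  78  82  83  81  83  68  83  75  43  21  24  33
   27  30]
 [ 33  25  32  28  13  55  54  56  73  74  85  75  83  76  23  33  27  29
   18  31]
 [ 31  29  26  23  24  28  31  28  47  43  54  63  63  63  33  30  27  30
   32  20]]
top [377.19466984 236.21775004]
scene [266.6712212  234.81471732]
scene [267.22695134 238.43528625]
```

>>> move_arm:
  rows: "0 0 0 -0.0412 0.0362 0 0.05; 0 0 0 -0.0412 0.0362 0 0.05; 0 0 0 -0.0412 0.0362 0 0.05; 0 0 0 -0.0412 0.0362 0 0.05; 0 0 0 -0.0412 0.0362 0 0.05; 0 0 0 -0.0412 0.0362 0 0.05; 0 0 0 -0.0412 0.0362 0 0.05; 0 0 0 -0.0412 0.0362 0 0.05"

```text
t: 1.1
eef_pos: [0.4321, -0.2644, 0.2345]
ee_rot: [3.142, 0.0, -2.831]
force: [1.8, -1.2, 0.2]
width: 0.0499
gripper_force: 0.0
```

>>> move_arm:
  rows: "0 0 0 -0.0412 0.0362 0 0.05; 0 0 0 -0.0412 0.0362 0 0.05; 0 0 -10 0 0 0 0.05; 0 0 -10 0 0 0 0.05; 0 0 -10 0 0 0 0.05; 0 0 -10 0 0 0 0.05; 0 0 -10 0 0 0 0.05; 0 0 -10 0 0 0 0.05"

```text
t: 2.1
eef_pos: [0.4877, -0.1719, 0.2342]
ee_rot: [3.141, 0.0, -1.778]
force: [0.7, -0.3, -0.0]
width: 0.0502
gripper_force: 0.0
```

>>> move_arm:
  rows: "0 0 -10 0 0 0 0.05; 0 0 -10 0 0 0 0.05; 0 0 -10 0 0 0 0.05; 0 0 -10 0 0 0 0.05; 0 0 -10 0 0 0 0.05; 0 0 -10 0 0 0 0.05; 0 0 0 0 0 0 0.05; 0 0 0 0 0 0 0.05"

```text
t: 3.1
eef_pos: [0.4878, -0.172, 0.2344]
ee_rot: [3.141, 0.0, -0.74]
force: [-0.4, 0.2, -0.8]
width: 0.0498
gripper_force: 0.0
```

>>> move_arm:
  rows: "0 0 0 0 0 0.03 0.05; 0 0 0 0 0 0.04 0.05; 0 0 0 0 0 0.04 0.05; 0 0 0 0 0 0.01 0.05; 0 0 0 0 0 0 0.05"

```text
t: 3.72
eef_pos: [0.4882, -0.1721, 0.1148]
ee_rot: [3.141, 0.0, -0.737]
force: [0.6, -0.0, 0.9]
width: 0.0503
gripper_force: 0.0
```

```bash
python3 - <<'E'
from h import *
p,d=arm.grab_frame("scene");q,_=arm.grab_frame("top")
o=np.zeros((500,800,3),np.uint8)
o[:480,:400]=cv2.resize(p[200:280,235:302][:80,:67],(400,480),interpolation=2)
o[:400,405:795]=cv2.resize(q[205:265,350:408],(390,400),interpolation=2)
cv2.imwrite("pics/c2.png",o);print(arm.get_state()["eef_pos"])
E
```

```text
[ 0.48910035 -0.17210086  0.11604993]
```

View pics/c2.png

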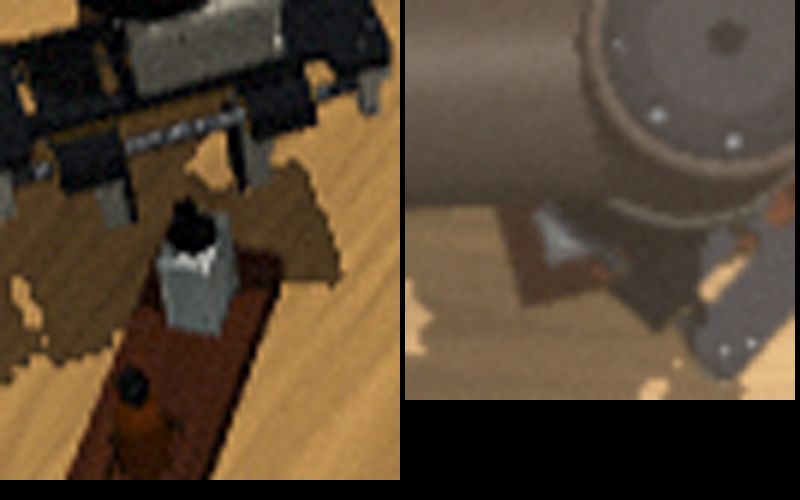

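The fingers straddle the wing, which is at about (267,235) in the scene image. I'll descend and close lightly.

>>> move_arm:
  rows: "0 0 0 0 0 0.015 0.05; 0 0 0 0 0 0.0145 0.05; 0 0 0 0 0 0 0.03; 0 0 0 0 0 0 0.015; 0 0 0 0 0 0 0.005; 0 0 0 0 0 0 0.005; 0 0 0 0 0 0 0.005"
  squeeze: 8

```text
t: 4.7
eef_pos: [0.4881, -0.172, 0.0853]
ee_rot: [-3.141, -0.0, -0.736]
force: [-0.8, -0.4, 0.8]
width: 0.01
gripper_force: 8.0
```

>>> move_arm:
  rows: "0 0 7 0 0 0 0.005; 0 0 8 0 0 0 0.005; 0 0 8 0 0 0 0.005; 0 0 8 0 0 0 0.005; 0 0 0 0 0 0 0.005"
  squeeze: 15

```text
t: 5.32
eef_pos: [0.4882, -0.172, 0.0853]
ee_rot: [-3.141, -0.0, -1.276]
force: [0.4, -0.9, 1.1]
width: 0.0097
gripper_force: 15.0
```

```bash
python3 -c "
from h import *
s=arm.get_state();print(s['moment'],s['ee_rot'],s['width'],s['force'])"
```

```text
[ 0.07159847  0.00976568 -0.01357701] [-3.14104395e+00 -1.95414849e-04 -1.27644266e+00] 0.009672553139032656 [ 0.35026009 -0.89150732  1.07790148]
```

>>> move_arm:
  rows: "0 0 3 0 0 0 0.005; 0 0 0 0 0 0 0.005"

```text
t: 5.58
eef_pos: [0.4882, -0.172, 0.0853]
ee_rot: [-3.141, -0.0, -1.327]
force: [0.0, -0.2, 0.9]
width: 0.0098
gripper_force: 15.0
```

```bash
python3 -c "
from h import *
s=arm.get_state();print(s['moment'],s['ee_rot'],s['width'],s['force'])"
```

```text
[ 0.00085474  0.10876778 -0.02712676] [-3.14113952e+00 -1.84269900e-04 -1.32668711e+00] 0.009835680738258882 [ 0.00390574 -0.20516586  0.92410931]
```

>>> move_arm:
  rows: "0 0 3 0 0 0 0.005; 0 0 0 0 0 0 0.005"

```text
t: 5.82
eef_pos: [0.4882, -0.172, 0.0852]
ee_rot: [-3.141, -0.0, -1.379]
force: [0.3, -0.9, 2.5]
width: 0.01
gripper_force: 15.0
```

```bash
python3 -c "
from h import *
s=arm.get_state();print(s['moment'],s['ee_rot'],s['width'],s['force'])"
```

```text
[-0.05017043  0.09417942 -0.0188437 ] [-3.14118334e+00 -1.68643976e-04 -1.37937155e+00] 0.010007389415326905 [ 0.27022073 -0.87393113  2.50009638]
```

>>> move_arm:
  rows: "0 0 3 0 0 0 0.005; 0 0 0 0 0 0 0.005; 0 0 0 0 0 0 0.005"

```text
t: 6.2
eef_pos: [0.4882, -0.172, 0.0852]
ee_rot: [-3.141, -0.0, -1.432]
force: [1.1, -0.6, 3.0]
width: 0.0096
gripper_force: 15.0
```

```bash
python3 -c "
from h import *
s=arm.get_state();print(s['moment'],s['ee_rot'],s['width'],s['force'])"
```

```text
[ 0.06183063 -0.08403235  0.1689684 ] [-3.14106883e+00 -1.62459813e-04 -1.43195398e+00] 0.009644431607131606 [ 1.13047778 -0.57296739  2.96171953]
```

>>> move_arm:
  rows: "0 0 3 0 0 0 0.005; 0 0 0 0 0 0 0.005; 0 0 0 0 0 0 0.005"

```text
t: 6.58
eef_pos: [0.4882, -0.172, 0.0852]
ee_rot: [-3.141, -0.0, -1.485]
force: [1.2, 0.4, 3.7]
width: 0.0103
gripper_force: 15.7
```

```bash
python3 -c "
from h import *
s=arm.get_state();print(s['moment'],s['ee_rot'],s['width'],s['force'])"
```

```text
[ 0.08358878 -0.17227863  0.29778711] [-3.14113665e+00 -1.65645776e-04 -1.48480287e+00] 0.010254227738702078 [1.24777567 0.39379155 3.66110866]
```

>>> move_arm:
  rows: "0 0 0 0 0 0 0.03; 0 0 0 0 0 0 0.06; 0 0 0 0 0 0 0.06; 0 0 -8.6 0 0 0 0.06; 0 0 0 0 0 0 0.06"

```text
t: 7.2
eef_pos: [0.4878, -0.172, 0.0849]
ee_rot: [3.141, 0.0, -1.338]
force: [-0.1, -0.9, -0.4]
width: 0.0545
gripper_force: 0.0
```

```bash
python3 - <<'E'
from h import *
p,d=arm.grab_frame("scene")
cv2.imwrite("pics/c3.png",cv2.resize(p[200:280,235:302],(536,600),interpolation=2));print(arm.get_state()["eef_pos"],arm.get_state()["moment"],arm.get_state()["ee_rot"])
E
```

```text
[ 0.48779554 -0.17202409  0.08494562] [-0.02324526  0.12500565  0.01581509] [ 3.14129074e+00  1.27614298e-04 -1.33996606e+00]
```

View pics/c3.png

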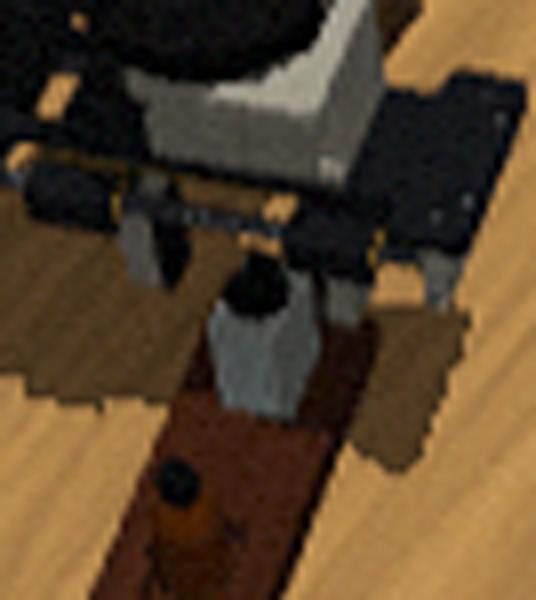

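The picture shows the open fingers either side of the cap, at crop (255,285), and the cell still seated. Next I'll go down and grip the frosted faces.

>>> move_arm:
  rows: "0 0 0 0 0 0.0 0.06; 0 0 0 0 0 0.02 0.06; 0 0 0 0 0 0.02 0.06; 0 0 0 0 0 0.009 0.06; 0 0 0 0 0 0 0.04; 0 0 0 0 0 0 0.022; 0 0 0 0 0 0 0.02; 0 0 0 0 0 0 0.02"
  squeeze: 15

```text
t: 8.25
eef_pos: [0.4883, -0.172, 0.0366]
ee_rot: [-3.141, -0.0, -1.337]
force: [-0.7, 0.3, 2.3]
width: 0.0265
gripper_force: 14.4
```

>>> move_arm:
  rows: "0 0 0 0 0 0 0.02; 0 0 0 0 0 0 0.02"

```text
t: 8.5
eef_pos: [0.4883, -0.172, 0.0365]
ee_rot: [-3.141, -0.0, -1.337]
force: [-1.0, 1.3, 5.4]
width: 0.0268
gripper_force: 14.4
```

>>> move_arm:
  rows: "0 0 0 0 0 -0.003 0.02; 0 0 0 0 0 -0.005 0.02; 0 0 0 0 0 -0.01 0.02; 0 0 0 0 0 -0.02 0.02; 0 0 0 0 0 0 0.02; 0 0 0 0 0 0 0.02"
  squeeze: 20

```text
t: 9.25
eef_pos: [0.4875, -0.172, 0.0739]
ee_rot: [3.141, 0.0, -1.337]
force: [-0.5, 0.3, -1.4]
width: 0.0263
gripper_force: 19.4
```

```bash
python3 - <<'E'
from h import *
p,d=arm.grab_frame("scene")
cv2.imwrite("pics/c4.png",cv2.resize(p[180:280,235:315],(480,600),interpolation=2));s=arm.get_state();print(s["eef_pos"],s["ee_rot"],s["width"],s["force"])
E
```

```text
[ 0.48735348 -0.17196807  0.07366111] [ 3.14076300e+00  3.77099599e-04 -1.33708560e+00] 0.026629220261727718 [ 0.06571198  0.15261632 -1.42638451]
```

View pics/c4.png

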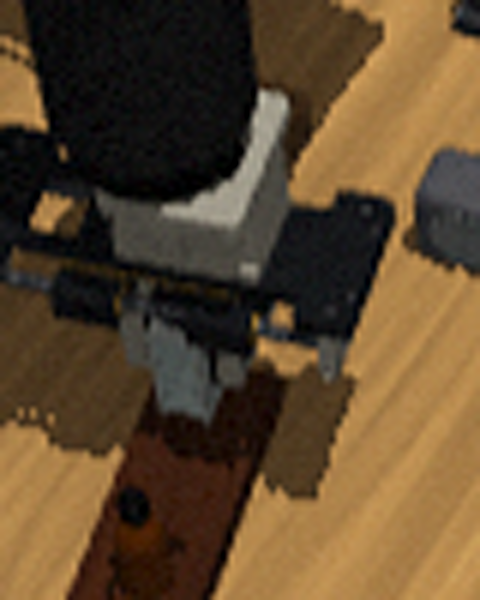

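>>> move_arm:
  rows: "0 0 0 0 0 -0.03 0.02; 0 0 0 0 0 -0.04 0.02; 0 0 0 0 0 -0.04 0.02; 0 0 0 0 0 -0.04 0.02; 0 0 4.5 0 0 -0.025 0.02; 0 0 4.6 0 0 0 0.02; 0 0 0 0 0 0 0.02"

```text
t: 10.18
eef_pos: [0.4875, -0.1719, 0.2484]
ee_rot: [3.141, 0.0, -1.495]
force: [-0.9, -0.5, -1.6]
width: 0.0263
gripper_force: 19.4
```

>>> move_arm:
  rows: "0 0 0 -0.02 -0.0025 0 0.02; 0 0 0 -0.04 -0.0045 0 0.02; 0 0 0 -0.045 -0.005 0 0.02; 0 0 0 -0.05 -0.006 0 0.02; 0 0 0 -0.05 -0.006 0 0.02; 0 0 0 -0.05 -0.006 0 0.02; 0 0 0 -0.05 -0.006 0 0.02; 0 0 0 -0.045 -0.005 0 0.02"

```text
t: 11.18
eef_pos: [0.502, 0.1817, 0.248]
ee_rot: [3.14, -0.001, -1.493]
force: [0.5, -0.3, -1.5]
width: 0.0266
gripper_force: 19.4
```

>>> move_arm:
  rows: "0 0 0 -0.035 -0.004 0 0.02; 0 0 0 -0.02 -0.0025 0 0.02; 0 0 0 -0.0096 -0.0005 0 0.02; 0 0 0 0 0 0 0.02; 0 0 0 0 0 0 0.02"

```text
t: 11.8
eef_pos: [0.5046, 0.2441, 0.2491]
ee_rot: [3.141, -0.0, -1.496]
force: [0.1, -0.5, -2.0]
width: 0.0263
gripper_force: 19.4
```

>>> move_arm:
  rows: "0 0 0 0 0 0.02 0.02; 0 0 0 0 0 0.03 0.02; 0 0 0 0 0 0.03 0.02; 0 0 0 0 0 0.03 0.02; 0 0 0 0 0 0.02 0.02; 0 0 0 0 0 0.005 0.02; 0 0 0 0 0 0 0.02; 0 0 0 0 0 0 0.02"

```text
t: 12.8
eef_pos: [0.5053, 0.2453, 0.1152]
ee_rot: [-3.14, 0.001, -1.496]
force: [-0.1, -0.3, -1.5]
width: 0.0265
gripper_force: 19.4
```

```bash
python3 - <<'E'
from h import *
p,d=arm.grab_frame("scene"); cv2.imwrite("pics/s5.png",p)
P=cloud("scene",d)
c=proj("scene",np.array([.504,.245,.115]));u,v=c.astype(int);print(c)
cv2.imwrite("pics/c5.png",cv2.resize(p[v-50:v+50,u-60:u+60],(720,600),interpolation=2))
s=arm.get_state();print(s["eef_pos"],s["ee_rot"],s["width"],s["force"])
x,y,z=np.moveaxis(P,-1,0)
k=(x>.47)&(x<.56)&(y>.205)&(y<.285)&(z>.06)&(z<.14)
print(k.sum(),P[k].min(0),P[k].max(0))
for n,pt in(("mid",(.504,.245,.115)),("bottom -y+x edge",(.517,.227,.083)),("bottom +y",(.517,.263,.083))):print(n,proj("scene",np.array(pt)))
E
```

```text
[336.75588944 142.9293824 ]
[0.50520054 0.24534857 0.11516519] [-3.14010002e+00  1.10176139e-03 -1.49556934e+00] 0.026384886478229525 [-0.2973123   1.08478401 -1.38443967]
169 [0.4726604  0.22099565 0.08635872] [0.53467361 0.25754409 0.1396965 ]
mid [336.75588944 142.9293824 ]
bottom -y+x edge [337.61680149 154.49411608]
bottom +y [342.35995521 148.01046905]
```

View pics/c5.png

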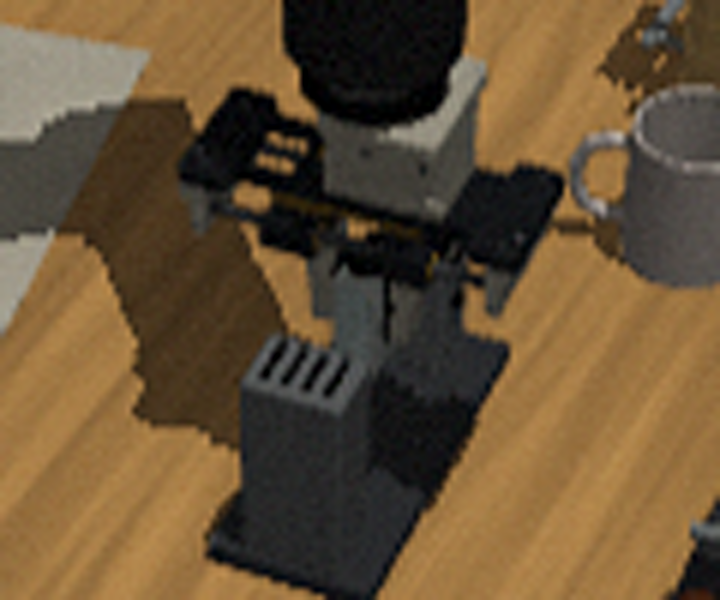

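The cell hangs upright between the posts at about (337,143), clear of both. One last trim, then I'll hand it in.

>>> move_arm:
  rows: "0 0 0 0 0.001 0.002 0.02; 0 0 0 0 0 0 0.02; 0 0 0 0 0 0 0.02; 0 0 0 0 0 0 0.02"

```text
t: 13.35
eef_pos: [0.5037, 0.245, 0.1121]
ee_rot: [-3.141, 0.0, -1.496]
force: [0.2, 1.1, -2.1]
width: 0.0263
gripper_force: 19.4
```

```bash
python3 -c "
from station import arm
print(arm.get_state()['eef_pos']); print(arm.job_done())"
```

```text
[0.50372537 0.24503764 0.11210975]
the job is handed in; nothing more can be done
None
```

The job is handed in, but no verdict came back: the cap was turned until it hit its stop in the rack, and the cell is held by its frosted faces, upright on the beam midway between lamp and receiver, by my measurements.

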